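Lock the binder's press by feel

ROBOT

A 6-joint arm with a two-finger parallel gripper is mounted at the origin on the work surface. World frame = base frame: x ahead of the robot, y to its left, z up, the work surface at z = 0. Lengths are in m, angles in rad, forces in N, time in s.
With the tool pointing down it reaches from about 0.3 to 0.95 m from the base axis. Payload 3.1 kg.
Tool frame: the origin (TCP) lies where the fingers leave the gripper's body, on its centre line; the fingertips stand 73 mm ahead of it and the grasp point (between the pads) lies 54 mm ahead of it (r.hold_point_z is the distance from the TCP to the grasp point, in m); z points along the fingers, y is the line along which they close (so a half turn about z gives the same grasp; the last joint's range is limited). The gripper opens to 85 mm and grips with 20 to 120 N. Pads are 22 mm wide; open, the fingers measure 114 mm over their backs; the gripper's body (76 mm by 85 mm) begins 54 mm behind the grasp point. The pads swing forward as they close: fully open they stand 13 mm farther back than shut.
Start: joints at [1.205, 0.308, 1.634, -0, 1.2, -0.07], TCP at [0.182, 0.598, 0.304] pointing down, gripper open.
Joint ranges: [-3.06, 3.06], [-0.79, 1.96], [0.05, 2.63], [-1.19, 4.34], [0.05, 2.64], [-2.94, 2.94]. Speed limits (rad/s): [2.79, 2.79, 3.14, 3.14, 3.14, 3.14].

INTERFACE

Orientations are given as [roll, pitch, yaw] about the fixed x, y, z axes, in that order (R = Rz(yaw) Ry(pitch) Rx(roll)).
In Python, from bench import r, optics gives the robot as it stands. The module is installed in compiled form; this text tells all that it offers.
- The arm moves only by the tool carry_out, never from a script. Its argument "plan" is one flat list of numbers, 4 for each row, row after row: the shift along the tool's x, y, z in cm, then the turn about the tool's z in rad. A call has exactly 5 rows; each row is the pose to reach, as a shift and turn from the pose commanded when the call began, along the tool's axes at that moment; what a row does not reach only later rows make up. A row lasts 1/8 s, in which the tool goes at most 62.5 mm and 10.7 degrees, less where a joint would pass 70% of its speed; a pose out of reach is approached as far as the arm can. A call with a gripper value outside its range is refused whole. "gripper" is the closure, from 0 (fully open) to 1 (shut), set as the call begins (left out, the last holds). The fingers move at their own pace and stop on an object; "newtons" is the grip in N (left out, the last holds). Time passes only in rows, so rows that repeat a pose let the fingers close, or fill a call up. It gives the time, the measured TCP pose, the force, the opening and the grip force at its end, in the units of the state.
- r.get_obs(): the state, without advancing time (a new reading comes with each control period).
- optics.get_image(name): name is "scene" or "top" or "wrist"; returns a dict with "pixels" (400x640x3 uint8, red, green, blue), "camera_matrix" (3x3 intrinsics, pixels), "distortion" ([k1, k2, p1, p2, k3] as OpenCV has them; the pictures are not rectified), "R" (3x3) and "t" (3): a world point X has camera coordinates R X + t; the wrist camera has in their place "mount" (4x4, takes a point from camera to tool coordinates, whose origin is the TCP and whose axes are the flange's). Camera axes: x right, y down, z forward; pixel columns grow to the right and rows downward; lengths in m; the calibration is good to about 2 mm. A picture is of the moment at which its call begins: read the wrist's pose just before it. There is no depth.
- r.sign_off(): hands the job in; it is judged then, once.
Trained networks look in a picture, given as the dict that the camera call returned (one of the last four; its "shot" number tells which), for a name from the list of things; names that differ only in an ending like _2 or _b are one class to them, and where a whole thing is asked for, a point or a joint stands for the part that bears it (a point fixed in the world has none). Each returns a list of dicts, best first, with "confidence" (0 to 1); they miss things now and then, are a little off and sometimes report something else, mostly with a low value. They report only what shows in the picture. A call takes as long as a camera call.
- optics.outline_of(picture, label): "region" (400x640 bool, what is visible of it) and "extent" ([left, top, right, bottom] in pixels, round what is visible of it).
The state is a dict: "clock": time; "joints": joint angles; "qd": joint speeds; "joint_torque": joint torques, N m; "tcp_pos": TCP position; "orientation": TCP orientation; "wrist_force": force on the tool from outside, world axes, zero at the start; "torque": the same for the moment, N m; "opening": finger opening in m; "finger_force": force on a finger pad.
Only numpy, scipy, OpenCV 4.12 (cv2) and the standard library are available. Lean on these libraries where they do the work, as an engineer would, in place of code of your own. Each camera call takes 0.05 s, during which the arm holds its last target. There are 200 camera calls.

TASK

Lock the press: lift the locking bar out of its two brackets, lay it flat on the bench and let go, then take it again by its wooden grip. Slide its nose in under the press's hood, feel along the hidden plate for the slot, push the bar fully home in it and let go; leave everything else on the bench where it is.

Things in the scene. Friction and masses are not known exactly. Their poses are not given: they have to be found in the camera images.
- press: Wooden bench press, 230 mm wide, 205 mm deep, 240 mm tall; fixed. Origin: at bench level under the middle of the front edge of the low hood on its front, which opens towards the robot; x points level INTO the hood, square to the hidden plate, y to the left, z up. Hood top 96 mm above the bench; taller parts begin 105 mm behind the front edge.
- hood_mouth (a point): Middle of the hood's opening, at its front edge, 62 mm above the bench; axes as the press. The opening is 100 mm wide and 40 mm high: sill top 42 mm, hood's underside 82 mm above the bench. The space behind it is 75 mm deep, just as wide and high.
- plate_mid (a point): Middle of the flat rigid steel plate hidden under the hood, 75 mm behind the hood's front edge (57 mm above the bench); axes as the press. The plate has one blind upright slot 18 mm wide, from 42 mm (level with the sill) to 72 mm above the bench, 40 mm deep. The slot's middle lies anywhere within 28 mm either side (y) of this point, unmeasured and out of sight: feel for it.
- cradle: Fixed wooden base 190 x 70 x 12 mm with two steel channel brackets, open at the top, holding the locking bar along x. Origin: underside centre. Brackets from 30 to 90 mm either side of the middle, channel floor at z = 53 mm, wall tops at 78 mm: only the bar's middle 60 mm can be grasped. The bar's nose lies in the narrow channel at +x (20 mm wide), its grip in the wide one at -x (28 mm).
- bar_center (a point): Centre of the locking bar, half-way up; about its balance point. A straight bar 180 mm long, 0.09 to 0.17 kg: square aluminium 14 x 14 mm, a round nose (last 7 mm) at +x, a flat wooden grip at -x. x runs along the bar to its nose; z is up when it lies in the cradle (60 mm above the bench) or flat on the bench (7 mm: grasp it in the cradle near the fingertips, so that it can be laid flat).
- bar_nose (a point): Tip of the bar's round nose, 90 mm from the bar's centre along its x.
- bar_grip (a point): Centre of the wooden grip, 70 mm from the bar's centre towards its tail (-x). The grip is 40 mm long, 22 mm wide (y), 14 mm thick (z), flush with the bar above and below. Only when held here does the bar reach the bottom of the slot with the hand outside the hood; held here its nose end is heavy and may sag a few mm while probing.
- bar: The whole locking bar; origin and axes as point bar_center.
- tray: White plastic tray 170 x 130 x 45 mm, on the side of the bench opposite to the cradle. Origin: underside centre. Leave alone.
- jar: White closed jar, 66 mm across, 95 mm tall. Origin: underside centre. Leave alone.
- bowl: Brass bowl, 90 mm across, 50 mm tall. Origin: underside centre. Leave alone.
- bottle: Amber glass bottle, 56 mm across, 140 mm tall. Origin: underside centre. Leave alone.
- ruler: Steel ruler lying flat, 200 x 32 x 5 mm, long along its x. Origin: underside centre. Leave alone.
- brush: Paste brush, about 200 mm long, lying along its x. Origin: on its underside. Leave alone.
- book: Bound book lying flat, 130 x 92 x 27 mm. Origin: underside centre. Leave alone.
- weight: Brass knobbed paper weight, 64 mm across, 70 mm tall. Origin: underside centre. Leave alone.

How it is judged:
On the way, in this order (a step that is already met when the one before it is completed fails the run):
1. the bar is lifted clear above its brackets (height (world z) of bar_center above 0.095 m and height (world z) of bar_nose above 0.085 m and contact force between bar and cradle below 0.1 N), for 0.1 s.
2. the bar lies flat and still on the bench, let go (height (world z) of bar_center below 0.011 m and height (world z) of bar_nose below 0.013 m and contact force between the fingers and bar below 0.1 N and linear speed of bar below 0.02 m/s), for 0.2 s.
3. the bar is lifted again, held by its wooden grip (height (world z) of bar_center above 0.03 m and distance between the grasp point and bar_grip below 0.045 m), for 0.1 s.
At the end, for the whole second after the job is handed in: The bar lies still in the press, let go, its nose at least 30 mm deep in the 40 mm slot (nose tip more than 105 mm behind the hood's front edge, between y -40 and 40 mm and z 40 to 74 mm of the press) and its length within 0.14 rad of the press's x (x of bar_nose in the frame of press above 0.105 m and z of bar_nose in the frame of press between 0.04 and 0.074 m and y of bar_nose in the frame of press between -0.04 and 0.04 m and angle between the x axis of bar and the x axis of press, either way round below 0.14 rad and linear speed of bar below 0.02 m/s and contact force between the fingers and bar below 0.1 N); the robot touches nothing.
It fails at once if a bystander (jar, bowl, bottle, ruler, brush, book, weight or tray) is moved by more than 30 mm (distance of any of jar, bowl, bottle, ruler, brush, book, weight, tray from where it was at the start of the episode above 0.03 m).
It also fails if it takes over 72 s, if anything falls off the work surface, if the arm or the gripper's body presses on something with over 40 N, if the wrist force passes 120 N, or if a joint passes its speed limit or range.

## Working session

There is one attempt and no reset: what is moved stays moved. The work goes in short steps, Python scripts to look and compute and a tool call to move; the robot and the scene stay as the last step left them, time stands still between calls to the robot, and variables do not carry over. Pictures are saved under pics/ and viewed, at most 10 in all, crops included, and the job is handed in when it is done.

Besides the shell and the picture viewer there is one more tool, called by a JSON object that holds its "op" and its "data". carry_out: Moves the arm, as the interface text tells. Its arguments: {"type":"object","properties":{"plan":{"type":"array","items":{"type":"number"}},"gripper":{"type":"number"},"newtons":{"type":"number"}},"required":["plan"]}

```bash
mkdir -p pics; cat > h.py <<'E'
import numpy as np, cv2
from bench import r, optics
from scipy.spatial.transform import Rotation as Ro
def ray(im,uv,obs=None):
    K=np.array(im["camera_matrix"]);d=np.array(im["distortion"])
    p=cv2.undistortPoints(np.array(uv,float).reshape(-1,1,2),K,d).reshape(-1,2)
    v=np.c_[p,np.ones(len(p))]
    if "R" in im and im["R"] is not None:
        R=np.array(im["R"]);t=np.array(im["t"]);return -R.T@t, v@R
    M=np.array(im["mount"]);T=np.eye(4);T[:3,:3]=Ro.from_euler("xyz",obs["orientation"]).as_matrix();T[:3,3]=obs["tcp_pos"]
    W=T@M;return W[:3,3], v@W[:3,:3].T
def onz(im,uv,z,obs=None):
    c,v=ray(im,uv,obs);return c+v*((z-c[2])/v[:,2])[:,None]
def proj(im,X,obs=None):
    K=np.array(im["camera_matrix"]);d=np.array(im["distortion"])
    if "R" in im and im["R"] is not None: R=np.array(im["R"]);t=np.array(im["t"])
    else:
        M=np.array(im["mount"]);T=np.eye(4);T[:3,:3]=Ro.from_euler("xyz",obs["orientation"]).as_matrix();T[:3,3]=obs["tcp_pos"]
        W=np.linalg.inv(T@M);R=W[:3,:3];t=W[:3,3]
    return cv2.projectPoints(np.array(X,float).reshape(-1,1,3),cv2.Rodrigues(R)[0],t,K,d)[0].reshape(-1,2)
def save(im,n,crop=None,s=1):
    a=im["pixels"][:,:,::-1]
    if crop: a=a[crop[1]:crop[3],crop[0]:crop[2]]
    cv2.imwrite("pics/"+n,cv2.resize(a,None,fx=s,fy=s))
E
python3 - <<'E'
from h import *
o=r.get_obs();print(o)
for n in ("top","scene"):
    im=optics.get_image(n);save(im,n+"0.png")
    c,_=ray(im,[[320,200]]);print(n,c)
    for l in ["press","cradle","bar","tray","jar","bowl","bottle","ruler","brush","book","weight"]:
        for q in optics.outline_of(im,l)[:1]:
            m=q["region"].astype(np.uint8);(cx,cy),wh,a=cv2.minAreaRect(cv2.findNonZero(m))
            print(l,round(q["confidence"],2),q["extent"],onz(im,[[cx,cy]],0.0).round(3)[0], np.round(wh),round(a))
E
```

```text
{'clock': 0.0, 'joints': array([ 1.20528802e+00,  3.09012873e-01,  1.63523260e+00, -2.80999337e-05,
        1.19968221e+00, -6.97025646e-02]), 'qd': array([-0.00044757, -0.00074003,  0.0002484 ,  0.00225735, -0.00143164,
       -0.00075169]), 'joint_torque': array([ 5.02538410e-05, -4.15248227e+01, -2.76668429e+01, -2.16583253e-06,
        9.86217696e-03,  5.00944054e-06]), 'tcp_pos': array([0.1819871 , 0.59721501, 0.30262004]), 'orientation': array([-3.13926147e+00, -1.36526084e-04,  2.84579697e+00]), 'wrist_force': array([-0.02855506, -0.25187317,  0.02110858]), 'torque': array([-0.02905049, -0.00623176, -0.05172384]), 'finger_force': 0.0, 'opening': 0.0854531647128275}
top [0.40534586 0.02018802 1.13566219]
press 0.62 [284.5, 70.2, 380.3, 179.0] [ 0.859 -0.061  0.   ] [104.  93.] 81
cradle 0.58 [397.1, 244.3, 469.7, 273.5] [ 0.467 -0.345  0.   ] [75. 26.] 2
bar 0.73 [203.3, 179.3, 229.9, 211.4] [0.64  0.285 0.   ] [30. 23.] 45
tray 0.67 [146.8, 217.6, 214.5, 272.0] [0.489 0.38  0.   ] [48. 70.] 83
jar 0.87 [203.0, 176.2, 231.0, 210.0] [0.639 0.283 0.   ] [31. 23.] 45
bowl 0.94 [39
[... 587 characters left out ...]
.0] [ 0.448 -0.344  0.   ] [60. 26.] 7
bar 0.48 [203.8, 153.2, 256.1, 165.1] [ 0.423 -0.357  0.   ] [49.  6.] 6
tray 0.87 [408.4, 180.6, 464.5, 220.2] [0.473 0.381 0.   ] [40. 58.] 90
jar 0.63 [395.1, 213.6, 423.4, 245.8] [0.603 0.288 0.   ] [21. 31.] 27
bowl 0.67 [218.7, 197.7, 246.0, 226.3] [ 0.618 -0.292  0.   ] [26. 28.] 90
bottle 0.94 [437.2, 214.0, 464.2, 246.0] [0.59  0.427 0.   ] [19. 35.] 41
ruler 0.75 [378.7, 156.5, 389.5, 207.1] [0.442 0.2   0.   ] [11. 49.] 2
brush 0.58 [253.8, 155.4, 275.0, 199.5] [ 0.472 -0.215  0.   ] [12. 49.] 10
book 0.86 [181.2, 201.1, 221.5, 246.8] [ 0.68  -0.375  0.   ] [31. 44.] 18
weight 0.89 [399.2, 251.1, 425.1, 274.6] [0.724 0.293 0.   ] [23. 22.] 90
```

View pics/top0.png

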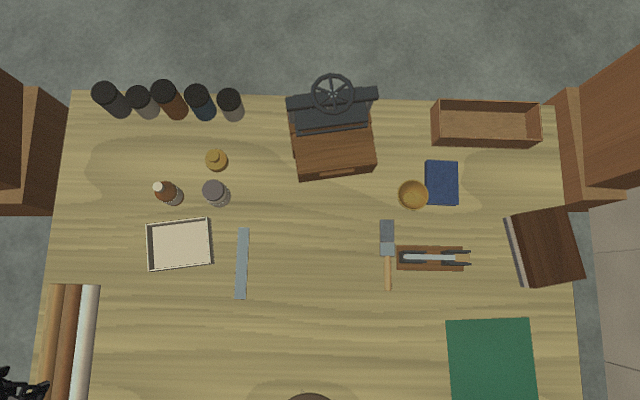

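```bash
python3 - <<'E'
from h import *
im=optics.get_image("top")
save(im,"top1.png",(370,220,490,300),6)
E
```

```text
(no output)
```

View pics/top1.png

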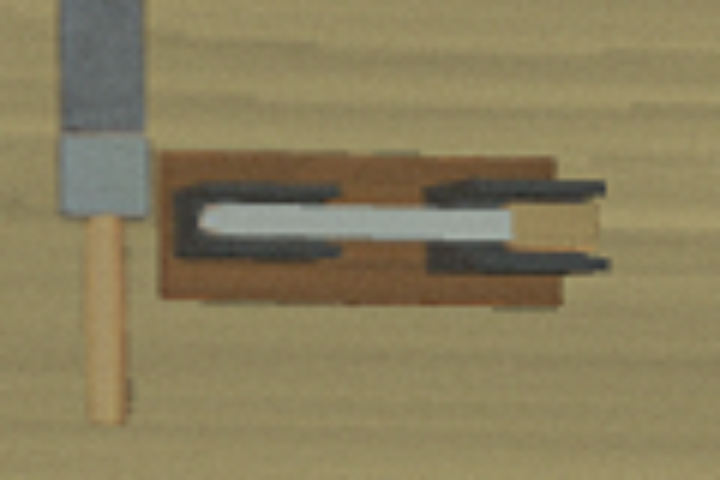

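The top picture shows the press in front (its hood's front edge runs from about (298,181) to (376,167)). The cradle is at right with its bar at (403,256) to (470,258), nose to the left (world +y), and the bench in front of the press is clear.

```bash
cat >> h.py <<'E'
def shift(p,yaw,o=None):
    """tool-axis shift (cm) and turn to reach TCP p with yaw (tool down), from the measured pose"""
    o=o or r.get_obs();R=Ro.from_euler("xyz",o["orientation"])
    d=R.inv().apply(np.array(p)-o["tcp_pos"])*100
    t=-(yaw-o["orientation"][2]); t=(t+np.pi)%(2*np.pi)-np.pi
    n=max(np.linalg.norm(d)/6.25,abs(t)/.186)
    print("shift",d.round(2),"turn",round(t,3),"rows",round(n,1))
E
python3 - <<'E'
from h import *
print(r.hold_point_z)
im=optics.get_image("top")
save(im,"top2.png",(280,120,390,190),7)
b=onz(im,[[403,256.2],[469.5,257.6]],0.067);print(b,b.mean(0),np.linalg.norm(b[0]-b[1]))
h=onz(im,[[298,181],[376,167]],0.096);print(h,np.linalg.norm(h[0]-h[1]))
yaw=np.arctan2(*(b[0]-b[1])[[1,0]]);print(yaw)
c=b.mean(0);shift([c[0],c[1],0.30],yaw)
E
```

```text
0.0539
[[ 0.4648312  -0.24266804  0.067     ]
 [ 0.46495833 -0.42398771  0.067     ]] [ 0.46489477 -0.33332787  0.067     ] 0.18131971533410646
[[ 0.65734882  0.04470041  0.096     ]
 [ 0.70263511 -0.16632865  0.096     ]] 0.21583352911451903
1.57149746072332
shift [-54.18 -80.83   0.39] turn 1.274 rows 15.6
```

View pics/top2.png

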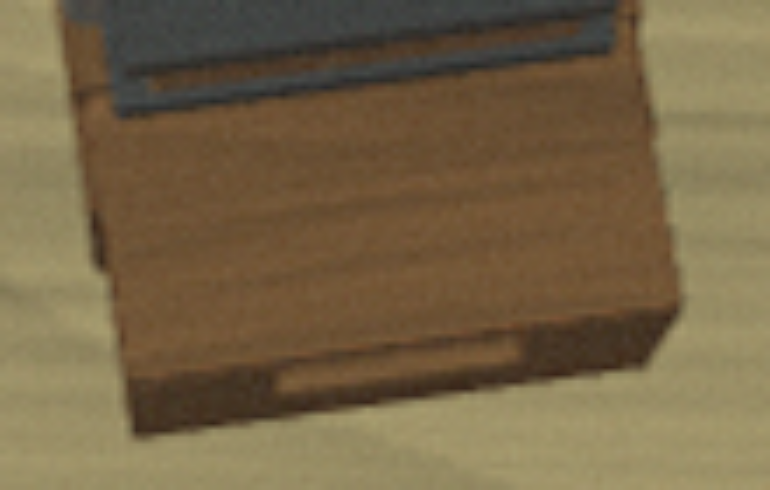

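The crop shows the hood's top front edge from (125,378) to (682,305), which is pixels (297.9,174.0) to (377.4,163.6). The light sill in the opening runs from (275,393) to (523,360), which is pixels (319.3,176.1) to (354.7,171.4).

{"op": "carry_out", "data": {"plan": [-3.4,-5.1,0,0,-6.8,-10.2,0,0,-10.2,-15.3,0,0,-13.6,-20.4,0,0,-17,-25.4,0,0], "gripper": 0}}

```text
clock: 1.92
tcp_pos: [0.2711, 0.3036, 0.3041]
orientation: [3.141, 0.001, 2.847]
wrist_force: [1.1, -0.1, -0.9]
opening: 0.0853
finger_force: 0.0
```

{"op": "carry_out", "data": {"plan": [-3.4,-5.1,0,0,-6.8,-10.2,0,0,-10.2,-15.3,0,0,-13.6,-20.4,0,0,-17,-25.4,0,0]}}

```text
clock: 2.55
tcp_pos: [0.3597, 0.0109, 0.3046]
orientation: [3.141, 0.002, 2.846]
wrist_force: [1.7, 1.2, -0.6]
opening: 0.0852
finger_force: 0.0
```

{"op": "carry_out", "data": {"plan": [-3.4,-5.1,0,0.12,-6.8,-10.2,0,0.25,-10.2,-15.3,0,0.4,-13.6,-20.4,0,0.55,-17,-25.4,0,0.7]}}

```text
clock: 3.18
tcp_pos: [0.4483, -0.282, 0.3041]
orientation: [3.141, 0.001, 2.14]
wrist_force: [1.1, 0.5, 0.2]
opening: 0.0857
finger_force: 0.0
```

```bash
python3 - <<'E'
from h import *
im=optics.get_image("top")
h=onz(im,[[297.9,174],[377.4,163.6]],0.096);print(h,np.linalg.norm(h[0]-h[1]))
g=onz(im,[[299.1,182.4],[371.9,172.4]],0.0);print(g)
s=onz(im,[[319.3,176.1],[354.7,171.4]],0.042);print(s,np.linalg.norm(s[0]-s[1]),s.mean(0))
for e in (h,g,s): print(np.arctan2(*(e[0]-e[1])[[1,0]])-np.pi/2)
o=r.get_obs();print(o["tcp_pos"],o["orientation"],o["clock"])
shift([.465,-.3333,.3],1.5708,o)
E
```

```text
[[ 0.67675172  0.04556224  0.096     ]
 [ 0.71236859 -0.17024778  0.096     ]] 0.2187293536269157
[[ 0.67648713  0.04361027  0.        ]
 [ 0.71311593 -0.17119009  0.        ]]
[[ 0.68646185 -0.01399958  0.042     ]
 [ 0.70322573 -0.11479724  0.042     ]] 0.102182169502099 [ 0.69484379 -0.06439841  0.042     ]
0.1635636764148205
0.16890022470635246
0.16480379155977554
[ 0.45051185 -0.28885122  0.30434511] [-3.14060232  0.00967449  2.13457571] 3.225
shift [-4.53 -1.15  0.48] turn 0.564 rows 3.0
```

{"op": "carry_out", "data": {"plan": [-1.5,-0.4,0,0.18,-3,-0.8,0,0.36,-4.5,-1.1,0,0.56,-4.5,-1.1,0,0.56,-4.5,-1.1,0,0.56]}}

```text
clock: 3.85
tcp_pos: [0.4629, -0.3228, 0.3037]
orientation: [-3.141, -0.001, 1.589]
wrist_force: [-0.6, 0.1, -0.3]
opening: 0.0854
finger_force: 0.0
```

```bash
python3 - <<'E'
from h import *
o=r.get_obs();print(o["tcp_pos"],o["orientation"],o["clock"])
im=optics.get_image("wrist");save(im,"w0.png")
for q in optics.outline_of(im,"bar")[:2]:
    m=q["region"].astype(np.uint8);R=cv2.minAreaRect(cv2.findNonZero(m));bp=cv2.boxPoints(R)
    w=onz(im,bp,0.067,o);print(q["confidence"],bp.round(0).tolist(),w.round(4).tolist(),w.mean(0))
E
```

```text
[ 0.46290979 -0.32284062  0.30370662] [-3.14106150e+00 -7.54329127e-04  1.58851440e+00] 3.85
0.86 [[310.0, 257.0], [316.0, 103.0], [335.0, 103.0], [329.0, 258.0]] [[0.4524, -0.4227, 0.067], [0.4572, -0.2444, 0.067], [0.4764, -0.2448, 0.067], [0.4751, -0.4232, 0.067]] [ 0.46528495 -0.33378042  0.067     ]
```

View pics/w0.png

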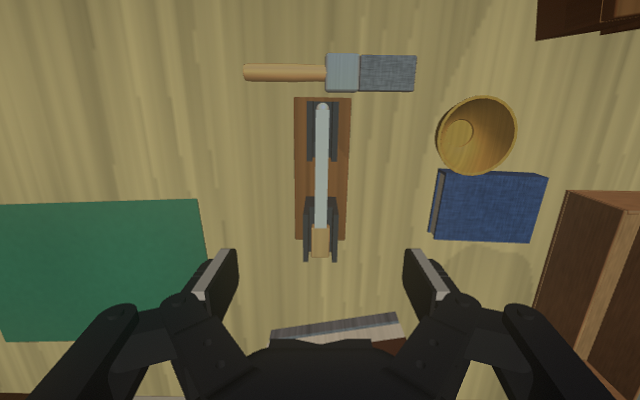

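The wrist view shows the bar from its nose at (322,105) to its grip at (320,257). It agrees with the top camera to under a millimetre: centre (0.465, -0.3335).

{"op": "carry_out", "data": {"plan": [-0.6,0.1,5,0.015,-1.1,0.2,10,0.03,-1.1,0.2,14.5,0.03,-1.1,0.2,17.5,0.03,-1.1,0.2,17.5,0.03]}}

```text
clock: 4.58
tcp_pos: [0.4634, -0.3324, 0.1262]
orientation: [-3.136, -0.004, 1.557]
wrist_force: [-0.8, -0.6, 0.0]
opening: 0.0853
finger_force: 0.0
```

{"op": "carry_out", "data": {"plan": [0,0,0,0,0,0,0,0,0,0,0,0,0,0,0,0,0,0,0,0], "gripper": 1, "newtons": 60}}

```text
clock: 5.2
tcp_pos: [0.4659, -0.3348, 0.1301]
orientation: [3.14, 0.001, 1.556]
wrist_force: [-1.6, 1.3, 6.5]
opening: 0.0119
finger_force: 61.9
```

{"op": "carry_out", "data": {"plan": [0,0,0,0,0,0,0,0,0,0,0,0,0,0,0,0,0,0,0,0]}}

```text
clock: 5.82
tcp_pos: [0.4659, -0.3349, 0.1301]
orientation: [3.141, 0.001, 1.556]
wrist_force: [-1.2, 1.2, 5.9]
opening: 0.0117
finger_force: 62.0
```

{"op": "carry_out", "data": {"plan": [0,0,-1.5,0,0,0,-4,0,0,0,-7,0,0,0,-10,0,0,0,-10,0]}}

```text
clock: 6.45
tcp_pos: [0.4669, -0.3357, 0.2321]
orientation: [3.136, 0.004, 1.556]
wrist_force: [0.5, -0.5, -0.8]
opening: 0.0121
finger_force: 61.1
```

```bash
python3 - <<'E'
from h import *
o=r.get_obs();print(o["tcp_pos"],o["opening"],o["wrist_force"],o["torque"])
im=optics.get_image("scene")
for q in optics.outline_of(im,"bar")[:2]: print(q["confidence"],q["extent"])
print(proj(im,[[o["tcp_pos"][0],o["tcp_pos"][1]+s*.09,o["tcp_pos"][2]-.07] for s in (1,-1)]))
E
```

```text
[ 0.46686577 -0.33568758  0.23208356] 0.0120568303838023 [ 0.52632391 -0.51103011 -0.77259189] [-0.03946709 -0.00456954 -0.02509035]
0.74 [193.1, 136.0, 250.9, 150.2]
[[248.04072342 145.5661266 ]
 [192.27888953 139.67201717]]
```

{"op": "carry_out", "data": {"plan": [4.6,-0.4,0,0.15,9.2,-0.8,0,0.3,13.8,-1.1,0,0.47,18.4,-1.5,0,0.64,23,-1.8,0,0.8]}}

```text
clock: 7.18
tcp_pos: [0.4492, -0.1024, 0.2269]
orientation: [-3.138, 0.002, 0.75]
wrist_force: [0.6, -0.1, -1.1]
opening: 0.0122
finger_force: 61.1
```

{"op": "carry_out", "data": {"plan": [0,0,0,0.15,0,0,0,0.3,0,0,0,0.45,0,0,0,0.59,0,0,0,0.59]}}

```text
clock: 7.8
tcp_pos: [0.4496, -0.1038, 0.2271]
orientation: [-3.14, 0.003, 0.167]
wrist_force: [0.6, 0.2, -0.8]
opening: 0.0119
finger_force: 61.1
```

```bash
python3 - <<'E'
from h import *
o=r.get_obs();print(o["clock"]);shift([.448,-.105,.079],.166,o)
E
```

```text
7.8
shift [-0.13  0.12 14.81] turn 0.001 rows 2.4
```

{"op": "carry_out", "data": {"plan": [0,0,4,0,0,0,8,0,0,0,11.5,0,0,0,13.5,0,0,0,14.3,0]}}

```text
clock: 8.43
tcp_pos: [0.4491, -0.1037, 0.0838]
orientation: [-3.139, 0.004, 0.168]
wrist_force: [-0.5, -0.3, -0.7]
opening: 0.0117
finger_force: 61.1
```

{"op": "carry_out", "data": {"plan": [0,0,0.1,0,0,0,0.3,0,0,0,0.5,0,0,0,0.7,0,0,0,0.7,0]}}

```text
clock: 9.05
tcp_pos: [0.4508, -0.1042, 0.079]
orientation: [3.142, -0.0, 0.166]
wrist_force: [0.4, 0.2, -0.8]
opening: 0.0119
finger_force: 61.1
```

{"op": "carry_out", "data": {"plan": [0,0,0.1,0,0,0,0.2,0,0,0,0.3,0,0,0,0.3,0,0,0,0.3,0]}}

```text
clock: 9.68
tcp_pos: [0.4509, -0.1042, 0.077]
orientation: [-3.141, 0.001, 0.166]
wrist_force: [-3.5, 0.6, 10.3]
opening: 0.0119
finger_force: 62.6
```

Contact (10 N). Now open, rise slowly, and move back over the grip.

{"op": "carry_out", "data": {"plan": [0,0,-0.1,0,0,0,-0.1,0,0,0,-0.1,0,0,0,-0.1,0,0,0,-0.1,0], "gripper": 0}}

```text
clock: 10.3
tcp_pos: [0.4507, -0.1042, 0.0767]
orientation: [-3.142, 0.0, 0.166]
wrist_force: [-0.6, -0.2, 0.8]
opening: 0.0854
finger_force: 0.0
```

{"op": "carry_out", "data": {"plan": [0,0,-2,0,0,0,-6,0,0,0,-10,0,-3,0,-12,0,-6,0,-12,0]}}

```text
clock: 10.92
tcp_pos: [0.3925, -0.1147, 0.199]
orientation: [3.139, -0.004, 0.167]
wrist_force: [-0.3, -0.3, -1.1]
opening: 0.0855
finger_force: 0.0
```

{"op": "carry_out", "data": {"plan": [-1,0,0,0,-1,0,0,0,-1,0,0,0,-1,0,0,0,-1,0,0,0]}}

```text
clock: 11.55
tcp_pos: [0.3822, -0.1157, 0.1968]
orientation: [-3.141, 0.0, 0.166]
wrist_force: [-0.1, 0.8, 0.8]
opening: 0.0853
finger_force: 0.0
```

```bash
cat > look.py <<'E'
from h import *
import sys
o=r.get_obs();print(o["clock"],o["tcp_pos"],o["orientation"])
im=optics.get_image("wrist");save(im,sys.argv[1])
z=float(sys.argv[2])
for q in optics.outline_of(im,"bar")[:2]:
    m=q["region"].astype(np.uint8);bp=cv2.boxPoints(cv2.minAreaRect(cv2.findNonZero(m)))
    w=onz(im,bp,z,o);L=[np.linalg.norm(w[0]-w[1]),np.linalg.norm(w[1]-w[2])]
    e=(w[0]-w[1]) if L[0]>L[1] else (w[1]-w[2]); e*=np.sign(e[0])
    print(q["confidence"],bp.round(0).tolist(),"centre",w.mean(0).round(4),"size",np.round(L,3),"yaw",np.arctan2(e[1],e[0]).round(3))
E
python3 look.py w1.png 0.014
```

```text
11.55 [ 0.38222274 -0.11571493  0.19675336] [-3.14145711e+00  1.06606780e-04  1.66170055e-01]
0.64 [[309.0, 0.0], [332.0, 0.0], [332.0, 210.0], [309.0, 210.0]] centre [ 0.449  -0.1056  0.014 ] size [0.018 0.171] yaw 0.179
0.16 [[389.0, 211.0], [452.0, -15.0], [505.0, 0.0], [441.0, 226.0]] centre [ 0.4645 -0.21    0.014 ] size [0.186 0.043] yaw -0.022
```

View pics/w1.png

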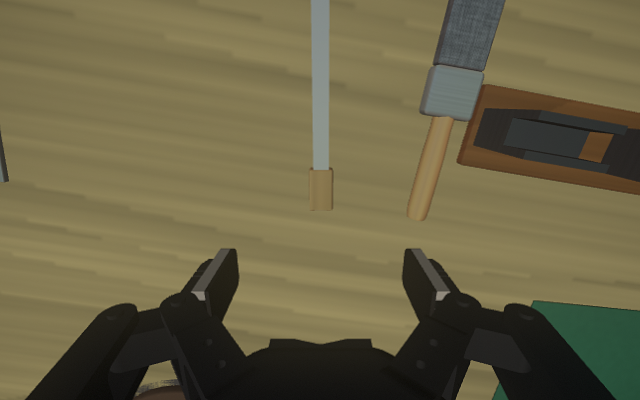

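The bar lies flat. Its wooden grip spans (321,170) to (321,210), and the brush handle's tip is well clear at (417,218).

{"op": "carry_out", "data": {"plan": [0.3,0.1,4,0,0.5,0.1,8,0,0.5,0.1,10.5,0,0.5,0.1,11.7,0,0.5,0.1,12,0], "gripper": 0.35}}

```text
clock: 12.28
tcp_pos: [0.3868, -0.1158, 0.0765]
orientation: [-3.141, 0.001, 0.166]
wrist_force: [-0.3, -0.3, 0.8]
opening: 0.0555
finger_force: 0.0
```

{"op": "carry_out", "data": {"plan": [0,0,0,0,0,0,0,0,0,0,0,0,0,0,0,0,0,0,0,0]}}

```text
clock: 12.9
tcp_pos: [0.3869, -0.1159, 0.077]
orientation: [3.141, -0.0, 0.166]
wrist_force: [-0.3, -0.3, 0.3]
opening: 0.0554
finger_force: 0.0
```

{"op": "carry_out", "data": {"plan": [0,0,0.15,0,0,0,0.15,0,0,0,0.15,0,0,0,0.15,0,0,0,0.15,0], "gripper": 1, "newtons": 100}}

```text
clock: 13.52
tcp_pos: [0.3869, -0.1159, 0.0757]
orientation: [-3.141, 0.0, 0.166]
wrist_force: [-1.8, 0.7, 6.4]
opening: 0.019
finger_force: 98.5
```

{"op": "carry_out", "data": {"plan": [0,0,-1,0,0,0,-3,0,0,0,-5,0,0,0,-5,0,0,0,-5,0]}}

```text
clock: 14.15
tcp_pos: [0.3865, -0.1157, 0.1251]
orientation: [-3.141, 0.0, 0.166]
wrist_force: [0.4, 0.8, -1.4]
opening: 0.0189
finger_force: 98.0
```

```bash
python3 look.py w2.png 0.064; python3 - <<'E'
from h import *
o=r.get_obs();print(o["opening"],o["wrist_force"])
im=optics.get_image("scene")
P=[.6945,-.0635,0];c,s=np.cos(.166),np.sin(.166)
# bar tip estimate from scene
q=optics.outline_of(im,"bar")[0];print(q["confidence"],q["extent"])
g=np.array(o["tcp_pos"])-[0,0,.0685]
for dz in (0,-.005,-.01): print(proj(im,[g+np.array([c*.155,s*.155,dz])]))
save(im,"s2.png",(230,130,390,250),5)
E
```

```text
14.15 [ 0.38646777 -0.11574875  0.12508118] [-3.14135103e+00  4.46727522e-04  1.65810810e-01]
0.72 [[299.0, 297.0], [299.0, 0.0], [342.0, 0.0], [342.0, 297.0]] centre [ 0.4334 -0.1089  0.064 ] size [0.14  0.017] yaw 0.143
0.018914749710495143 [ 0.47108181  0.6535008  -0.61388392]
0.6 [294.6, 145.1, 300.9, 190.8]
[[295.36825061 188.80677412]]
[[295.44210611 189.62303551]]
[[295.51543885 190.43344036]]
```

View pics/s2.png

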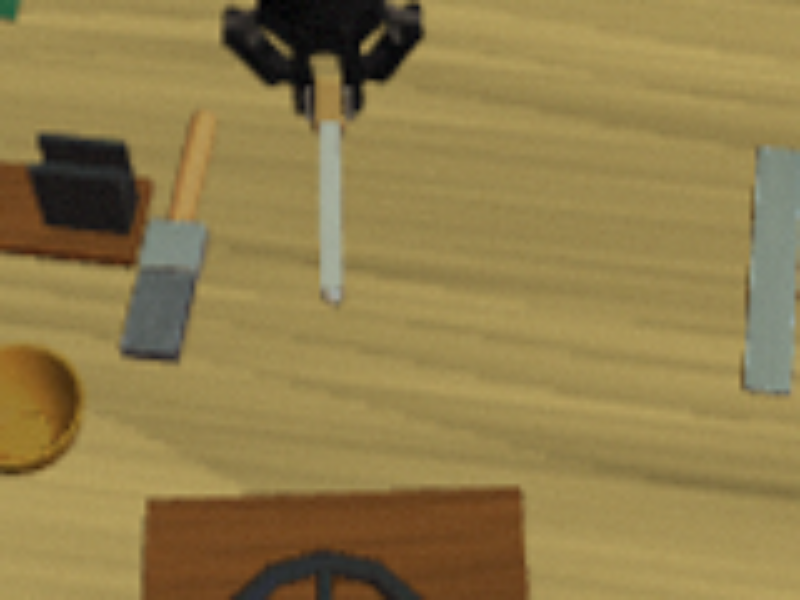

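The bar is held straight by its grip, with its nose at (332,298) in the crop. I'll approach the mouth on the slot range's left end.

{"op": "carry_out", "data": {"plan": [2,-0.6,-0.2,0,5,-1.2,-0.5,0,8,-2,-0.5,0,11,-2.8,-0.5,0,12,-2.8,-0.5,0]}}

```text
clock: 14.98
tcp_pos: [0.5018, -0.0679, 0.13]
orientation: [3.142, -0.0, 0.167]
wrist_force: [0.1, -0.6, -0.0]
opening: 0.0192
finger_force: 98.1
```

```bash
cat > pf.py <<'E'
from h import *
def pf(p):
    d=np.array(p[:2])-[.6945,-.0635];c,s=np.cos(.166),np.sin(.166);return np.array([c*d[0]+s*d[1],-s*d[0]+c*d[1],p[2]])
if __name__=="__main__":
    o=r.get_obs();t=pf(o["tcp_pos"]);print("tcp in press",t.round(4),"nose x",(t[0]+.155).round(4),o["orientation"],o["wrist_force"])
E
python3 pf.py; python3 - <<'E'
from h import *
o=r.get_obs()
im=optics.get_image("top")
q=optics.outline_of(im,"bar")[0];m=q["region"];ys,xs=np.nonzero(m);k=ys.argmin();print(q["confidence"],q["extent"])
top=[xs[ys<=ys.min()+1].mean(),ys.min()]
from pf import pf
print(top,pf(onz(im,[top],.060)[0]))
save(im,"t3.png",(280,130,400,220),6)
E
```

```text
tcp in press [-0.1908  0.0275  0.13  ] nose x -0.0358 [ 3.14157059e+00 -7.24330113e-05  1.67416106e-01] [ 0.12835558 -0.57283556 -0.03366796]Traceback (most recent call last):
  File "<stdin>", line 4, in <module>
IndexError: list index out of range
```

```bash
python3 - <<'E'
from h import *
im=optics.get_image("top");save(im,"t3.png",(280,130,400,220),6)
from pf import pf
c,s=np.cos(.166),np.sin(.166)
P=lambda x,y,z:[.6945+c*x-s*y,-.0635+s*x+c*y,z]
print((proj(im,[P(-.036,.0275,.06),P(0,.05,.042),P(0,-.05,.042)])-[280,130])*6)
E
```

```text
[[296.88412486 335.64428956]
 [236.18686131 277.06969688]
 [444.0391918  249.22392056]]
```

View pics/t3.png

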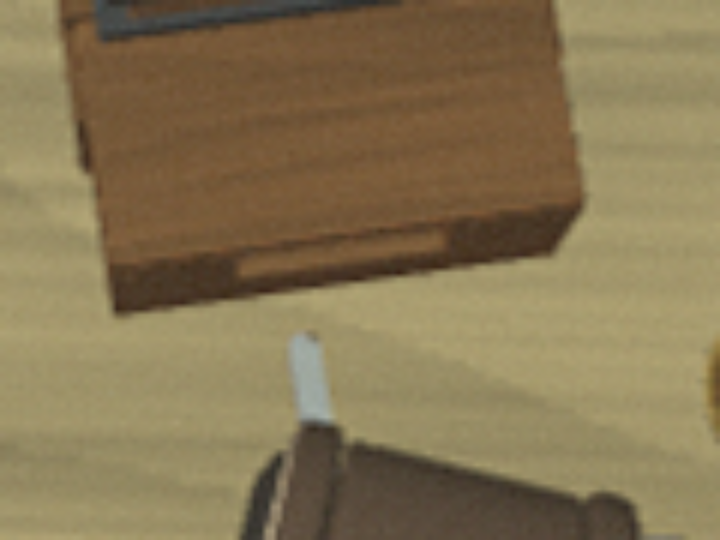

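The nose tip shows at (303,332) in the crop, within about 3 mm of the prediction at (297,336), and lines up with the opening at (236..444, ~260). Entering.

{"op": "carry_out", "data": {"plan": [2,-0.2,0,0,4.5,-0.2,0,0,7,-0.2,0,0,9,-0.2,0,0,9.6,-0.2,0,0]}}

```text
clock: 15.75
tcp_pos: [0.5946, -0.0512, 0.1301]
orientation: [-3.141, 0.001, 0.165]
wrist_force: [0.5, -0.8, -0.5]
opening: 0.0191
finger_force: 98.1
```

{"op": "carry_out", "data": {"plan": [0.2,0,0,0,0.4,0,0,0,0.6,0,0,0,0.8,0,0,0,0.9,0,0,0]}}

```text
clock: 16.38
tcp_pos: [0.6039, -0.0492, 0.1304]
orientation: [3.142, -0.0, 0.166]
wrist_force: [-0.3, -0.4, -0.7]
opening: 0.0188
finger_force: 98.1
```

```bash
python3 pf.py
```

```text
tcp in press [-0.087   0.0291  0.1304] nose x 0.068 [ 3.14156434e+00 -2.92755117e-05  1.65820586e-01] [-0.31548856 -0.38218666 -0.69160296]
```

{"op": "carry_out", "data": {"plan": [0.2,0,0,0,0.4,0,0,0,0.5,0,0,0,0.6,0,0,0,0.6,0,0,0]}}

```text
clock: 17.0
tcp_pos: [0.6085, -0.0483, 0.1298]
orientation: [-3.141, 0.003, 0.166]
wrist_force: [-4.7, -1.1, 0.2]
opening: 0.0189
finger_force: 98.2
```

{"op": "carry_out", "data": {"plan": [0.1,0,0,0,0.2,0,0,0,0.3,0,0,0,0.3,0,0,0,0.3,0,0,0]}}

```text
clock: 17.62
tcp_pos: [0.609, -0.048, 0.1289]
orientation: [-3.14, 0.009, 0.166]
wrist_force: [-9.0, -3.0, 1.7]
opening: 0.0192
finger_force: 98.3
```

Plate contact at about 9 N. Slide right along it.

{"op": "carry_out", "data": {"plan": [0,0.15,0,0,0,0.3,0,0,0,0.45,0,0,0,0.6,0,0,0,0.6,0,0]}}

```text
clock: 18.25
tcp_pos: [0.6098, -0.0522, 0.1287]
orientation: [-3.138, 0.01, 0.169]
wrist_force: [-9.6, 2.2, 1.6]
opening: 0.0191
finger_force: 98.7
```

{"op": "carry_out", "data": {"plan": [0,0.15,0,0,0,0.3,0,0,0,0.45,0,0,0,0.6,0,0,0,0.6,0,0]}}

```text
clock: 18.88
tcp_pos: [0.6108, -0.058, 0.1285]
orientation: [-3.138, 0.01, 0.169]
wrist_force: [-7.8, 3.1, 0.8]
opening: 0.019
finger_force: 98.5
```

```bash
python3 pf.py
```

```text
tcp in press [-0.0817  0.0193  0.1285] nose x 0.0733 [-3.13763848  0.00990502  0.1690464 ] [-7.75851033  3.13095108  0.77920438]
```

{"op": "carry_out", "data": {"plan": [0,0.15,0,0,0,0.3,0,0,0,0.45,0,0,0,0.6,0,0,0,0.6,0,0]}}

```text
clock: 19.5
tcp_pos: [0.6118, -0.064, 0.1284]
orientation: [-3.138, 0.01, 0.169]
wrist_force: [-7.0, 1.8, -0.2]
opening: 0.0192
finger_force: 98.4
```

{"op": "carry_out", "data": {"plan": [0,0.15,0,0,0,0.3,0,0,0,0.45,0,0,0,0.6,0,0,0,0.6,0,0]}}

```text
clock: 20.12
tcp_pos: [0.6128, -0.0699, 0.1283]
orientation: [-3.138, 0.01, 0.169]
wrist_force: [-7.7, 2.4, -0.8]
opening: 0.0189
finger_force: 98.4
```

```bash
python3 pf.py
```

```text
tcp in press [-0.0816  0.0072  0.1283] nose x 0.0734 [-3.13771228  0.00985385  0.16876581] [-7.70818027  2.44808314 -0.78086506]
```

{"op": "carry_out", "data": {"plan": [0,0.15,0,0,0,0.3,0,0,0,0.45,0,0,0,0.6,0,0,0,0.6,0,0]}}

```text
clock: 20.75
tcp_pos: [0.6138, -0.0758, 0.1283]
orientation: [-3.138, 0.01, 0.169]
wrist_force: [-7.4, 1.9, -1.4]
opening: 0.0192
finger_force: 98.4
```

{"op": "carry_out", "data": {"plan": [0,0.15,0,0,0,0.3,0,0,0,0.45,0,0,0,0.6,0,0,0,0.6,0,0]}}

```text
clock: 21.38
tcp_pos: [0.6148, -0.0817, 0.1282]
orientation: [-3.138, 0.01, 0.169]
wrist_force: [-7.5, 2.4, -1.4]
opening: 0.019
finger_force: 98.4
```

```bash
python3 pf.py
```

```text
tcp in press [-0.0816 -0.0048  0.1282] nose x 0.0734 [-3.13753756  0.00981437  0.16881323] [-7.53705922  2.43689509 -1.39066139]
```

{"op": "carry_out", "data": {"plan": [0,0.15,0,0,0,0.3,0,0,0,0.45,0,0,0,0.6,0,0,0,0.6,0,0]}}

```text
clock: 22.0
tcp_pos: [0.6159, -0.0876, 0.1283]
orientation: [-3.137, 0.01, 0.169]
wrist_force: [-7.7, 3.1, -1.5]
opening: 0.0192
finger_force: 98.4
```

{"op": "carry_out", "data": {"plan": [0,0.15,0,0,0,0.3,0,0,0,0.45,0,0,0,0.6,0,0,0,0.6,0,0]}}

```text
clock: 22.62
tcp_pos: [0.6222, -0.0954, 0.1311]
orientation: [3.141, -0.004, 0.165]
wrist_force: [-0.3, -0.7, -0.4]
opening: 0.0192
finger_force: 98.6
```

```bash
python3 pf.py
```

```text
tcp in press [-0.0766 -0.0195  0.1311] nose x 0.0784 [ 3.14050912 -0.00390895  0.16528832] [-0.3108042  -0.73626989 -0.35123668]
```

The force dropped to zero and the bar advanced 5 mm, so it is in the slot at y about -19 mm. Push in.

{"op": "carry_out", "data": {"plan": [0.3,0,0,0,0.6,0,0,0,0.9,0,0,0,1.2,0,0,0,1.2,0,0,0]}}

```text
clock: 23.25
tcp_pos: [0.633, -0.0932, 0.1305]
orientation: [3.141, -0.001, 0.166]
wrist_force: [0.5, -2.3, -1.9]
opening: 0.0187
finger_force: 98.6
```

```bash
python3 pf.py
```

```text
tcp in press [-0.0655 -0.0191  0.1305] nose x 0.0895 [ 3.14113685e+00 -1.08641873e-03  1.65543164e-01] [ 0.47594642 -2.3459417  -1.90649708]
```

{"op": "carry_out", "data": {"plan": [0.4,0.05,0,0,0.8,0.05,0,0,1.1,0.05,0,0,1.5,0.05,0,0,1.5,0.05,0,0]}}

```text
clock: 23.88
tcp_pos: [0.6481, -0.0909, 0.1305]
orientation: [3.141, -0.001, 0.166]
wrist_force: [0.8, -0.9, -2.4]
opening: 0.0187
finger_force: 98.5
```

{"op": "carry_out", "data": {"plan": [0.2,0,0,0,0.4,0,0,0,0.6,0,0,0,0.8,0,0,0,0.8,0,0,0]}}

```text
clock: 24.5
tcp_pos: [0.6556, -0.0897, 0.1305]
orientation: [3.141, -0.001, 0.166]
wrist_force: [-0.6, -1.2, -0.4]
opening: 0.0191
finger_force: 98.6
```

```bash
python3 pf.py
```

```text
tcp in press [-0.0427 -0.0194  0.1305] nose x 0.1123 [ 3.14149666e+00 -6.95995088e-04  1.65880346e-01] [-0.56167365 -1.16753033 -0.37631703]
```

{"op": "carry_out", "data": {"plan": [0.1,0,0,0,0.2,0,0,0,0.3,0,0,0,0.3,0,0,0,0.3,0,0,0]}}

```text
clock: 25.12
tcp_pos: [0.6563, -0.0895, 0.1296]
orientation: [-3.141, 0.005, 0.166]
wrist_force: [-5.9, -3.3, -0.2]
opening: 0.0189
finger_force: 98.7
```

{"op": "carry_out", "data": {"plan": [0,0,0.2,0,0,0,0.5,0,0,0,0.8,0,0,0,0.9,0,0,0,0.9,0]}}

```text
clock: 25.75
tcp_pos: [0.6565, -0.0896, 0.1216]
orientation: [-3.141, 0.004, 0.166]
wrist_force: [-8.6, -2.5, 5.7]
opening: 0.0191
finger_force: 99.3
```

```bash
python3 pf.py
```

```text
tcp in press [-0.0418 -0.0195  0.1216] nose x 0.1132 [-3.14086049  0.00421195  0.16573692] [-8.63358552 -2.53130332  5.74103241]
```

{"op": "carry_out", "data": {"plan": [0,0,0.1,0,-0.1,0,0.2,0,-0.2,0,0.3,0,-0.2,0,0.3,0,-0.2,0,0.3,0]}}

```text
clock: 26.38
tcp_pos: [0.656, -0.0897, 0.1185]
orientation: [3.142, 0.001, 0.166]
wrist_force: [-4.6, -2.3, 1.2]
opening: 0.0191
finger_force: 98.9
```

Resting level now; release and withdraw.

{"op": "carry_out", "data": {"plan": [0,0,0,0,0,0,0,0,0,0,0,0,0,0,0,0,0,0,0,0], "gripper": 0.5}}

```text
clock: 27.0
tcp_pos: [0.6563, -0.0895, 0.1184]
orientation: [3.142, -0.0, 0.166]
wrist_force: [-0.1, 0.9, 0.4]
opening: 0.0421
finger_force: 0.0
```

{"op": "carry_out", "data": {"plan": [0,0,-1,0,0,0,-3,0,0,0,-7,0,-3,0,-11,0,-6,0,-14,0]}}

```text
clock: 27.62
tcp_pos: [0.5976, -0.0998, 0.2625]
orientation: [3.14, -0.005, 0.166]
wrist_force: [-0.4, 0.2, 0.2]
opening: 0.0427
finger_force: 0.0
```

{"op": "carry_out", "data": {"plan": [-3,0,0,0,-6,0,0,0,-10,0,0,0,-12,0,0,0,-12,0,0,0]}}

```text
clock: 28.25
tcp_pos: [0.4781, -0.1195, 0.2599]
orientation: [3.141, -0.002, 0.165]
wrist_force: [1.4, 0.5, 0.1]
opening: 0.0427
finger_force: 0.0
```

```bash
python3 - <<'E'
from h import *; from pf import pf
o=r.get_obs();print(o["tcp_pos"],o["wrist_force"],o["opening"],o["clock"])
im=optics.get_image("wrist");save(im,"w4.png")
for q in optics.outline_of(im,"bar")[:1]:
    m=q["region"].astype(np.uint8);bp=cv2.boxPoints(cv2.minAreaRect(cv2.findNonZero(m)))
    print(q["confidence"],bp.round().tolist(),[pf(p).round(3).tolist() for p in onz(im,bp,.056,o)])
E
```

```text
[ 0.47807463 -0.11952744  0.25989406] [1.43242038 0.46861019 0.08555692] 0.04266102617062588 28.25
0.72 [[308.0, 0.0], [332.0, 0.0], [332.0, 8.0], [308.0, 8.0]] [[-0.063, -0.011, 0.056], [-0.063, -0.03, 0.056], [-0.068, -0.031, 0.056], [-0.068, -0.011, 0.056]]
```

View pics/w4.png

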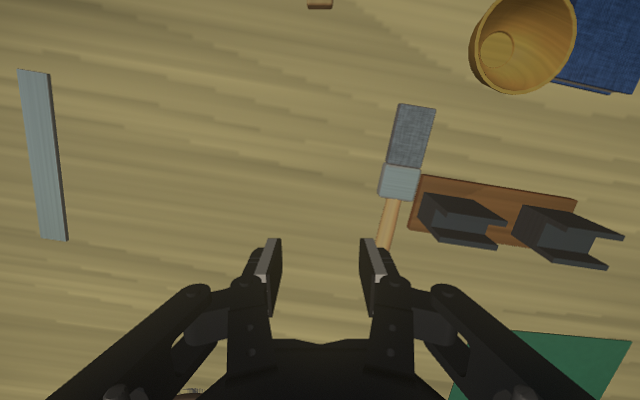

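Only the grip's tail end shows, at (320,8). It sits 65 to 68 mm in front of the hood, so the nose is about 113 mm in, which agrees with the bottom I felt. The bystanders are where they were.

```bash
python3 -c "
from bench import r
print(r.sign_off())"
```

```text
the job is handed in; nothing more can be done
None
```

The job is handed in; no verdict came back. By my measurements the bar is home in the slot, nose about 113 mm behind the hood's front edge (105 mm needed), released, with the arm clear and nothing else moved.

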